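# Put the inspection torch on charge

## Robot

A 7-joint arm with a two-finger parallel gripper is mounted at the origin on the work surface. World frame = base frame: x ahead of the robot, y to its left, z up, the work surface at z = 0. Lengths are in mm, angles in rad, forces in N, time in s.
With the tool pointing down it reaches from about 425 to 950 mm from the base axis. Payload 4.7 kg.
Tool frame: the origin (TCP) lies between the finger pads; the fingertips stand 22 mm ahead of it and the grasp point (between the pads) lies 3 mm ahead of it (r.tip_reach is the distance from the TCP to the fingertips, in mm); z points along the fingers, y is the direction in which the jaws open and shut (so a half turn about z gives the same grasp; the last joint's range is limited). The gripper opens to 85 mm and grips with 20 to 120 N. Pads are 22 mm wide; open, the fingers measure 114 mm over their backs; the gripper's body (76 mm by 85 mm) begins 54 mm behind the grasp point. The pads swing forward as they close: fully open they stand 13 mm farther back than shut.
Start: joints at [-1.134, 0.469, -0.049, 1.532, 0.024, 1.141, -0.082], TCP at [303.133, 603.123, 253.335] pointing down, gripper open.
Joint ranges: [-2.59, 2.59], [-0.33, 1.99], [-1.39, 1.29], [0.1, 2.45], [-1.04, 4.18], [0.21, 1.99], [-2.66, 2.66]. Speed limits (rad/s): [2.57, 2.57, 3.14, 3.14, 3.14, 3.14, 3.14].

## Interface

Orientations are given as a unit quaternion [w, x, y, z].
In Python, from plant import r, read_state, eyes, ticket, boxes_of gives the robot as it stands. The module is installed in compiled form; this text tells all that it offers. Calls block until the motion is done:
- r.goto(position, orientation): joint-space move of the TCP to a pose.
- r.line_to(position, frame=None, feed=150, until_force=None): straight line of the TCP; frame=None keeps the orientation; feed is the mean speed in mm/s. With until_force (N) it stops when the force on the tool has changed by that much, and returns True; else False.
- r.set_joints(angles): joint-space move.
- r.set_gripper(opening): opening from 0.0 (shut) to 1.0 (fully open); the grip force is fixed at half the most; returns when the fingers have stopped.
- r.wait(seconds).
- r.ik(position, orientation): joint angles nearest the present ones, or None.
- read_state(): the state.
- eyes.grab_frame(name): name is "side" or "top"; returns (picture, depth): 420x560x3 uint8, blue, green, red; 420x560 float32, mm along the optical axis (not along the pixel's ray), 0 where there is no reading.
- eyes.get_calibration(name): a dict with "fx", "fy", "cx", "cy" (pixels), "R" (3x3) and "t" (3): a world point X has camera coordinates R X + t. Camera axes: x right, y down, z forward; pixel columns grow to the right and rows downward; lengths in mm; the calibration is good to about 2 mm. A picture is of the moment at which its call begins. get_calibration takes no time and is no camera call.
A pose or a line that the arm cannot do raises r.Unreachable and nothing moves.
- ticket.close_job(): hands the job in, once; it reports no verdict.
Trained networks look in the newest picture that a camera, given by its name, has taken for a name from the list of things; names that differ only in an ending like _2 or _b are one class to them, and where a whole thing is asked for, a point or a joint stands for the part that bears it (a point fixed in the world has none). Each returns a list of dicts, best first, with "confidence" (0 to 1); they miss things now and then, are a little off and sometimes report something else, mostly with a low value. They report only what shows in the picture. A call takes as long as a camera call. They do not tell look-alikes from the thing itself.
- boxes_of(camera, target): "rect" ([left, top, right, bottom] in pixels, round what is visible of it).
The state is a dict: "time": time; "joint_positions": joint angles; "joint_velocities": joint speeds; "effort": joint torques, N m; "tool_pos": TCP position; "eef_rot": TCP orientation; "contact_force": force on the tool from outside, world axes, zero at the start; "torque": the same for the moment, N m; "gripper_width": opening from 0.0 (shut) to 1.0 (fully open).
Only numpy, scipy, OpenCV 4.12 (cv2) and the standard library are available. Lean on these libraries where they do the work, as an engineer would, in place of code of your own. Each camera call takes 0.05 s, during which the arm holds its last target. There are 200 camera calls.

## Task

Put the inspection torch back on charge: press it sideways into the two spring clips of the cradle on the sloping charging console, fully home in both clips, with its tail towards the contact block, and only then let go; do not drop it. Then switch the charger on by pressing the rocker switch fully over. Leave everything else on the bench where it is.

Things in the scene. Friction and masses are not known exactly. Their poses are not given: they have to be found in the camera images.
- torch_mid (a point): The torch: 192 mm long, 0.3 kg, lying loose. Aluminium tube, diameter 34, length 124 mm, between a black eight-sided head (48 mm long, lens) and a black eight-sided tail cap (20 mm long, brass ring), both 42 mm across flats, so it lies level, not rolling. This point: middle of the tube, on the axis, 21 mm above the bench, within 5 mm of the balance point. x axis: along the torch to the head.
- torch_head (a point): Middle of the torch's lens face, on its axis, 110 mm from the middle of the tube. The tail face is 82 mm from the middle of the tube, the other way.
- console: Grey sheet-steel charging console bolted to the bench, 210 mm deep (x), 360 mm wide (y), upright low front 35 mm high, then a face that rises at 28 degrees away from the robot to a flat top 124 mm high. It carries cradle, contact block and switch. Origin on the bench, 100 mm behind its front edge, midway across; -x is its front.
- cradle: Charging cradle fixed on the slope. Origin: where the middle of the torch's tube lies once clipped home. z: square out of the slope (28 degrees from vertical, leaning to the robot); x: up the slope; y: level, along the clipped torch, to the contact block. The cradle's plate lies 26 mm and the slope 30 mm below the origin (-z). Fingers have room beside the tube from -36 to +36 mm along y.
- clip_near_block (a point): Steel C clip, 45 mm from the cradle's origin along +y; this point is on the axis of the clipped torch, axes as the cradle's. 16 mm wide along y; two sprung arms open up and down the slope; the mouth faces +z, its round lips 11 mm above this point, 27 mm apart, flare tips at 19 mm. Pressed along -z the 34 mm tube springs them apart (10 to 15 N for both clips) and drops onto the saddles.
- clip_far (a point): The other C clip, 45 mm from the cradle's origin along -y, the same as the first. The head of the clipped torch lies beyond it. Only the tube fits the clips, with about 8 mm of play lengthways between head and tail cap.
- contact_block (a point): Top centre of the black contact block with two brass pins at the tail end of the cradle: 40 mm along x, 89 to 109 mm along +y from the cradle's origin, top 16 mm above it (z). The clipped torch's tail faces it with a gap of about 7 mm; turned round, the long head would foul it.
- switch (a joint): White rocker switch of the charger, on the console's slope beyond the contact block, 163 mm from the cradle's origin along +y. Rocker 56 x 32 mm, hinged about a line along the cradle's y. 0 (up to 0.03) = off, the half higher up the slope stands raised; 0.36 rad = on, that half pressed down flush. It stays where it is left; pressing it over takes about 3 N.
- switch_raised (a point): Middle of the top face of the rocker's raised (upper) half, 32 mm wide, 28 mm long. Its frame turns with the rocker. When fully pressed over it has gone about 7 mm down towards the slope.
- sandblock: Bystander: cork sanding block 110 x 65 x 32 mm, on the bench. Origin at the centre of its underside.
- mallet: Bystander: wooden mallet lying down, head 65 x 120 x 80 mm, handle along its -x, 290 mm long in all. Origin on the bench below it, 110 mm from the middle of the head.
- brush: Bystander: bench brush with green bristles, 275 mm long, 58 mm high, along its x. Origin on the bench below it.
- stick: Bystander: half-sanded branch 310 mm long, 22 mm thick, lying along its x in front of the console. Origin below its middle.
- glue: Bystander: plain white bottle, 64 mm diameter, 170 mm high, standing. Origin at the centre of its base.
There are look-alikes about, which are no part of the job. What is shaped like the part that bears torch_mid but purple or red is not meant.

How it is judged (in metres and radians):
On the way, in this order (a step that is already met when the one before it is completed fails the run):
1. the torch is clipped home in both clips, tail towards the contact block, and let go of, with the switch still off (x of torch_mid in the frame of cradle between -0.0035 and 0.0035 m and z of torch_mid in the frame of cradle between -0.0035 and 0.0035 m and y of torch_mid in the frame of cradle between -0.01 and 0.01 m and y of torch_head in the frame of cradle below -0.09 m and angle between the x axis of torch_mid and the y axis of cradle, either way round below 0.06 rad and contact force between the fingers and torch below 0.3 N and value of joint switch below 0.12 rad), for 0.2 s.
2. the switch is pressed fully over to on (value of joint switch above 0.28 rad), for 0.1 s.
At the end, for the whole second after the job is handed in: Torch still and let go: tube middle within 3.5 mm of the cradle origin along its x and z, 10 mm along its y; axis within 0.06 rad of that y; head away from the contact block; switch beyond 0.28 rad. No bystander ever moved by over 30 mm (x of torch_mid in the frame of cradle between -0.0035 and 0.0035 m and z of torch_mid in the frame of cradle between -0.0035 and 0.0035 m and y of torch_mid in the frame of cradle between -0.01 and 0.01 m and y of torch_head in the frame of cradle below -0.09 m and angle between the x axis of torch_mid and the y axis of cradle, either way round below 0.06 rad and contact force between the fingers and torch below 0.3 N and value of joint switch above 0.28 rad and linear speed of torch below 0.02 m/s); the robot touches nothing.
It fails at once if a bystander is moved by more than 30 mm (distance of any of sandblock, mallet, brush, stick, glue from where it was at the start of the episode above 0.03 m).
It fails at once if the torch is dropped: it falls, untouched by the fingers, while clear of the bench and of the clips' mouths (contact force between the fingers and torch below 0.05 N and linear speed of torch above 0.35 m/s and height (world z) of torch_mid above 0.05 m and z of torch_mid in the frame of cradle above 0.032 m).
It also fails if it takes over 45 s, if anything falls off the work surface, if the arm or the gripper's body presses on something with over 40 N, if the wrist force passes 120 N, or if a joint passes its speed limit or range.

## Working session

There is one attempt and no reset: what is moved stays moved. The work goes in short steps, each a Python script; the robot and the scene stay as the last script left them, time stands still between calls to the robot, and variables do not carry over. Pictures are saved under pics/ and viewed, about 8 in all and at most 12, crops included, and the job is handed in when it is done.

```bash
mkdir -p pics; cat > h.py <<'E'
import numpy as np, cv2
from scipy.spatial.transform import Rotation as Ro
from plant import r, read_state, eyes, ticket, boxes_of
def cloud(cam):
    p,d=eyes.grab_frame(cam); c=eyes.get_calibration(cam)
    v,u=np.mgrid[:420,:560]
    X=np.stack([(u-c["cx"])/c["fx"]*d,(v-c["cy"])/c["fy"]*d,d],-1)
    W=(X-np.array(c["t"]))@np.array(c["R"])
    W[d==0]=np.nan
    return p,W
def quat(M):
    q=Ro.from_matrix(M).as_quat(); return [q[3],q[0],q[1],q[2]]
def proj(cam,X):
    c=eyes.get_calibration(cam); q=np.array(c["R"])@np.array(X)+np.array(c["t"]); return q[0]/q[2]*c["fx"]+c["cx"],q[1]/q[2]*c["fy"]+c["cy"]
E
python3 - <<'E'
from h import *
for cam in("top","side"):
    p,W=cloud(cam); cv2.imwrite(f"pics/{cam}0.png",cv2.resize(p,None,fx=1.42,fy=1.42)); np.savez(f"{cam}0.npz",p=p,W=W)
    for t in("torch_mid","console","switch","contact_block","cradle","clip_far","stick"):
        try: print(cam,t,[(np.round(b["rect"]).astype(int).tolist(),round(b["confidence"],2)) for b in boxes_of(cam,t)])
        except Exception as e: print(cam,t,e)
E
```

```text
top torch_mid [([333, 267, 391, 308], 0.83), ([392, 195, 427, 248], 0.75), ([346, 182, 369, 238], 0.66)]
top console [([156, 117, 288, 236], 0.9)]
top switch [([190, 187, 204, 206], 0.72)]
top contact_block [([207, 152, 268, 198], 0.75)]
top cradle [([208, 158, 263, 198], 0.78)]
top clip_far [([206, 151, 264, 197], 0.72)]
top stick [([219, 244, 317, 258], 0.88), ([190, 190, 208, 210], 0.67), ([204, 154, 264, 200], 0.27)]
side torch_mid [([359, 182, 376, 225], 0.77), ([338, 167, 355, 185], 0.52)]
side console [([201, 187, 264, 280], 0.85)]
side switch []
side contact_block [([235, 202, 244, 218], 0.39)]
side cradle [([234, 201, 248, 220], 0.62)]
side clip_far [([252, 153, 268, 185], 0.21)]
side stick [([285, 218, 328, 273], 0.97)]
```

View pics/top0.png

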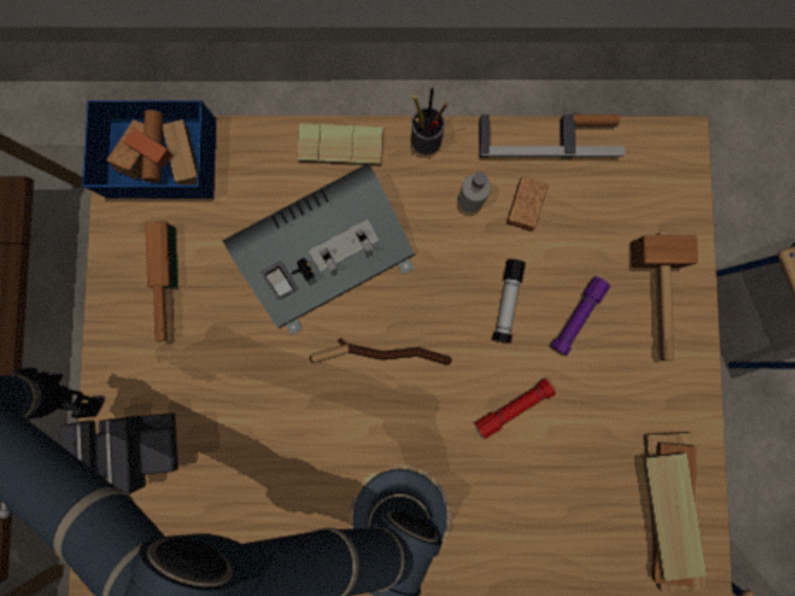

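View pics/side0.png

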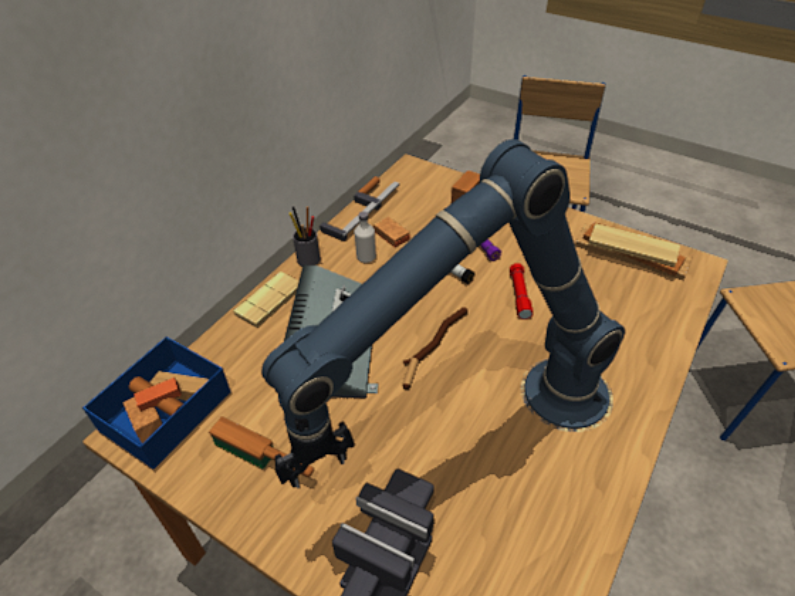

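The top view shows the console at about (320,245) in the scaled picture, with the contact block and switch at its left end. There are three torch-shaped things: purple (580,315), red (515,408) and aluminium with black ends (508,300). Only the aluminium one fits the description, so I'll check it in an enlarged crop.

```bash
python3 - <<'E'
from h import *
z=np.load("top0.npz"); p,W=z["p"],z["W"]
a=cv2.resize(p[170:255,325:410],(400,400),interpolation=cv2.INTER_CUBIC)
b=cv2.resize(p[140:225,170:270],(470,400),interpolation=cv2.INTER_CUBIC)
cv2.imwrite("pics/crop1.png",np.hstack([a,b])[:, :800] if 0 else cv2.resize(np.hstack([a,b]),(800,368)))
# torch points
sub=W[175:245,338:378].reshape(-1,3); m=(sub[:,2]>9)&(sub[:,2]<60); T=sub[m]
c=T[:,:2].mean(0); u,s,vt=np.linalg.svd(T[:,:2]-c); d=vt[0]; t=(T[:,:2]-c)@d; n=(T[:,:2]-c)@vt[1]
print("torch",len(T),c,d,t.min(),t.max(),n.min(),n.max(),"zmax",np.percentile(T[:,2],[50,90,98]))
for lo in range(-100,110,10):
    k=(t>=lo)&(t<lo+10)
    if k.any(): print(lo,k.sum(),np.round([n[k].min(),n[k].max(),n[k].mean(),T[k,2].max()],1), p[175:245,338:378].reshape(-1,3)[m][k].mean(0).round())
print("bench z", np.nanmedian(W[265:290,250:300,2]))
# console
S=W[117:240,156:292].reshape(-1,3); ok=(S[:,2]>40)&(S[:,2]<118); S=S[ok]
best=None; rng=np.random.default_rng(0)
for _ in range(500):
    q=S[rng.choice(len(S),3,0)]; nn=np.cross(q[1]-q[0],q[2]-q[0]); nn/=np.linalg.norm(nn)+1e-9
    i=abs((S-q[0])@nn)<2.5
    if best is None or i.sum()>best.sum(): best=i
Q=S[best]; c0=Q.mean(0); nn=np.linalg.svd(Q-c0)[2][2]; nn*=np.sign(nn[2])
print("slope",c0,nn,"tilt",np.degrees(np.arccos(nn[2])),best.sum(),"yaw",np.degrees(np.arctan2(-nn[1],-nn[0])), np.std((Q-c0)@nn))
h=W[...,2]-0
D=(W-c0)@nn
hh=np.round(D[150:215,184:272])
E
```

```text
torch 684 [ 496.58171779 -252.94126259] [-0.98069892  0.19552397] -94.47809182080088 98.35669758152122 -19.45162150425374 23.723743937065326 zmax [36.58306401 42.19912502 45.24118575]
-100 18 [-18.5  23.7   2.1  45. ] [45. 64. 83.]
-90 40 [-19.5  20.6  -1.   45.5] [17. 18. 21.]
-80 41 [-18.6  23.2  -0.1  46.2] [17. 19. 22.]
-70 41 [-18.7  21.3  -0.6  45. ] [17. 18. 20.]
-60 41 [-18.6  22.5  -0.4  46.8] [17. 18. 21.]
-50 41 [-19.   21.6   0.7  47.8] [55. 58. 60.]
-40 30 [-14.1  18.2  -0.1  40.2] [90. 94. 96.]
-30 32 [-15.   18.3   0.2  41.7] [109. 114. 116.]
-20 32 [-14.6  17.9   0.2  42.1] [111. 117. 119.]
-10 31 [-14.1  16.5   0.2  40.9] [110. 116. 117.]
0 31 [-14.2  19.3  -0.2  41.9] [108. 114. 117.]
10 32 [-14.   15.8   0.2  41.6] [111. 117. 119.]
20 32 [-14.2  18.3   0.6  41. ] [109. 115. 117.]
30 31 [-13.5  16.7   0.2  44.9] [112. 118. 120.]
40 34 [-14.5  19.1   0.1  42.4] [108. 114. 116.]
50 32 [-14.3  16.6  -0.1  40.6] [111. 117. 119.]
60 32 [-15.1  19.1   0.   43.2] [ 94.  98. 101.]
70 34 [-18.4  19.9  -0.   43.2] [ 92.  98. 101.]
80 43 [-19.1  22.   -0.3  46.3] [20. 22. 26.]
90 36 [-19.3  23.   -0.3  47.8] [17. 18. 21.]
bench z 0.10349999272315193
slope [596.18545197 158.4759185   80.53427825] [-0.40858441 -0.22381867  0.88485252] tilt 27.766622131879423 3345 yaw 28.713510362695203 1.3454214268751188
```

View pics/crop1.png

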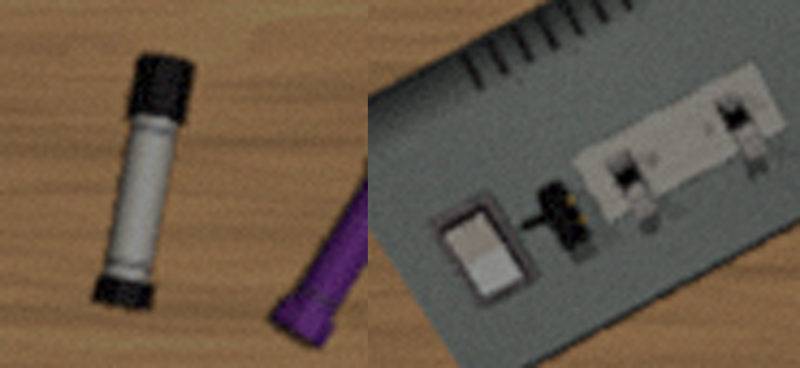

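Confirmed: the aluminium torch's long black head points away from the robot (towards +x), with the short tail near. Next I'll rectify the slope and locate the cradle, block and switch from both cameras. The arm moves over the torch first so that it clears the side view.

```bash
cat >> h.py <<'E'
def rowM(zdir,ydir):
    z=np.array(zdir,float); z/=np.linalg.norm(z); y=np.array(ydir,float); y-=z*(y@z); y/=np.linalg.norm(y)
    return np.stack([np.cross(y,z),y,z],1)
E
python3 - <<'E'
from h import *
hd=np.array([0.981,-0.196,0]); mid=np.array([482,-250,21.])
# jaws across the torch
for s in(1,-1):
    M=rowM([0,0,-1],s*np.cross([0,0,1],hd)); q=quat(M)
    j=r.ik((mid+[0,0,200]).tolist(),q); print(s,None if j is None else np.round(j,2))
print(quat(M))
# go up first, then across the front is safest: high
s0=read_state(); r.line_to([s0["tool_pos"][0],s0["tool_pos"][1],420])
import math
best=None
for s in(1,-1):
    q=quat(rowM([0,0,-1],s*np.cross([0,0,1],hd))); j=r.ik((mid+[0,0,230]).tolist(),q)
    if j is not None and (best is None or abs(j[6])<abs(best[1][6])): best=(q,j,s)
print("use",best[2]); r.goto((mid+[0,0,230]).tolist(),best[0]); print(read_state()["time"],np.round(read_state()["joint_positions"],2))
yaw=np.radians(28.7)
n=np.array([-np.sin(np.radians(28))*np.cos(yaw),-np.sin(np.radians(28))*np.sin(yaw),np.cos(np.radians(28))])
y=np.array([-np.sin(yaw),np.cos(yaw),0]); x=np.cross(y,n); c0=np.array([596.19,158.48,80.53])
tiles=[]
for cam in("top","side"):
    p,W=cloud(cam); np.savez(f"{cam}1.npz",p=p,W=W)
    # image warp of slope plane: pixel (col=y from +230..-130, row = x from 120..-100), 2px/mm
    P=[];I=[]
    for a,b in((-100,-150),(-100,230),(120,-150),(120,230)):
        P.append(proj(cam,c0+a*x+b*y)); I.append(((230-b)*2,(120-a)*2))
    H=cv2.getPerspectiveTransform(np.float32(P),np.float32(I)); tiles.append(cv2.warpPerspective(p,H,(760,440),flags=cv2.INTER_CUBIC))
    D=(W-c0)
    D=np.stack([D@x,D@y,D@n],-1).reshape(-1,3); C=p.reshape(-1,3).astype(int)
    ins=(abs(D[:,0])<100)&(D[:,1]>-150)&(D[:,1]<230)
    hi=ins&(D[:,2]>12)&(D[:,2]<60)
    print(cam,"slope offset",np.nanmedian(D[ins&(abs(D[:,2])<8),2]))
    Z=D[hi]; 
    for lo in range(-150,230,10):
        k=(Z[:,1]>=lo)&(Z[:,1]<lo+10)
        if k.sum()>3: print(cam,lo,k.sum(),np.round([Z[k,0].min(),Z[k,0].max(),Z[k,2].max()]))
im=np.vstack(tiles); cv2.imwrite("pics/rect.png",cv2.resize(im,(518,600)) ) 
E
```

```text
1 [-0.2   0.35  0.77  1.92 -0.29  0.99  2.07]
-1 [-0.36  0.42  1.01  1.93 -0.42  1.02 -0.94]
[np.float64(0.0), np.float64(0.9951429805442773), np.float64(-0.09844007452989892), np.float64(0.0)]
use -1
5.1667 [-0.32  0.35  0.92  1.89 -0.32  1.06 -1.04]
top slope offset -0.09700585725955051
top -100 9 [-23.  20.  50.]
top -90 45 [-25.  22.  50.]
top -80 19 [-25.  21.  49.]
top -10 11 [-21.  18.  49.]
top 0 36 [-24.  21.  53.]
top 10 19 [-21.  22.  53.]
top 40 7 [-16.   8.  37.]
top 50 54 [-21.  19.  48.]
top 60 47 [-20.  19.  49.]
top 100 28 [-29.  35.  29.]
top 110 57 [-33.  33.  31.]
top 120 58 [-33.  25.  28.]
top 130 56 [-34.  26.  31.]
top 140 9 [-29.  24.  23.]
side slope offset -0.18221418058714706
side -90 18 [-21.  24.  53.]
side -80 28 [-21.  22.  51.]
side -70 4 [-13.  21.  52.]
side 0 22 [-22.  21.  50.]
side 10 29 [-23.  22.  50.]
side 50 15 [-20.  19.  47.]
side 60 31 [-19.  21.  50.]
side 70 64 [-18.  21.  51.]
side 110 31 [-33.  32.  29.]
side 120 33 [-33.  26.  29.]
side 130 35 [-35.  28.  30.]
side 140 45 [-26.  37.  30.]
side 150 6 [-17.  37.  16.]
```

View pics/rect.png

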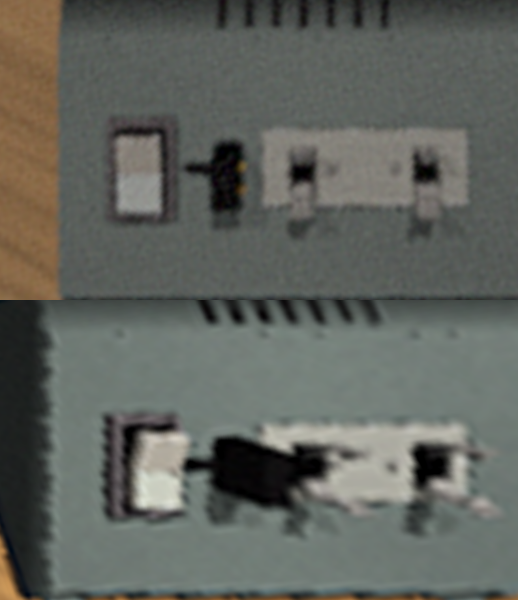

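The rectified views (top camera above, side camera below) show, left to right, switch, contact block, plate and the two clips, aligned with my axes. The clip tips stand about 49 mm above the slope, as specified. Now I'll refine the origin.

```bash
cat >> h.py <<'E'
yaw=np.radians(28.7); A=np.radians(28)
n=np.array([-np.sin(A)*np.cos(yaw),-np.sin(A)*np.sin(yaw),np.cos(A)])
y=np.array([-np.sin(yaw),np.cos(yaw),0]); x=np.cross(y,n); c0=np.array([596.19,158.48,80.53])
E
python3 - <<'E'
from h import *
for cam in("top","side"):
    z=np.load(f"{cam}1.npz"); D=z["W"]-c0; D=np.stack([D@x,D@y,D@n],-1).reshape(-1,3); C=z["p"].reshape(-1,3).astype(int)
    for nm,lo,hi,zl,zh in(("far",-110,-62,30,60),("near",-25,35,30,60),("block",38,85,40,52),("rock",100,165,12,40)):
        k=(abs(D[:,0])<40)&(D[:,1]>lo)&(D[:,1]<hi)&(D[:,2]>zl)&(D[:,2]<zh); Q=D[k]
        print(cam,nm,k.sum(),"ctr",np.round((np.percentile(Q,3,0)+np.percentile(Q,97,0))/2,1),"rng",np.round(np.percentile(Q,97,0)-np.percentile(Q,3,0),1),"mean",Q.mean(0).round(1),
          "x+ arm",Q[Q[:,0]>5].mean(0).round(1),"x- arm",Q[Q[:,0]<-5].mean(0).round(1))
    # plate: bright, z 1.5..8
    k=(abs(D[:,0])<45)&(D[:,1]>-135)&(D[:,1]<45)&(abs(D[:,2]-4)<3)&(C.sum(1)>(C[(abs(D[:,0])<60)&(abs(D[:,2])<2)].sum(1).mean()+60))
    Q=D[k]; print(cam,"plate",k.sum(),np.percentile(Q,[2,98],axis=0).round(1).tolist())
    # slope height near cradle
    k=(D[:,1]>-130)&(D[:,1]<40)&(((D[:,0]>40)&(D[:,0]<60))|((D[:,0]<-45)&(D[:,0]>-65))); k&=abs(D[:,2])<8
    for sg in(1,-1): print("  slope z",sg,D[k&(D[:,0]*sg>0),2].mean().round(2))
    # rocker by white
    k=(abs(D[:,0])<50)&(D[:,1]>95)&(D[:,1]<170)&(C.sum(1)>300)&(D[:,2]>5)&(D[:,2]<40); Q=D[k]; 
    if len(Q):
        print(cam,"rocker",k.sum(),np.percentile(Q,[3,97],axis=0).round(1).tolist())
        for a in range(-35,40,10):
            kk=(Q[:,0]>=a)&(Q[:,0]<a+10)
            if kk.any(): print("   ",a,kk.sum(),Q[kk].mean(0).round(1))
E
```

```text
top far 37 ctr [ -1.7 -83.6  40.6] rng [45.5 14.1 18. ] mean [ -0.5 -83.5  43.3] x+ arm [ 17.8 -83.5  41.8] x- arm [-19.8 -83.4  45. ]
top near 36 ctr [-1.2  6.2 41.9] rng [44.8 14.  21. ] mean [-1.9  6.  43.9] x+ arm [17.6  6.1 42.6] x- arm [-19.4   5.8  44.9]
top block 81 ctr [-0.5 60.2 45.2] rng [37.9 18.   6.5] mean [-0.1 60.1 45.3] x+ arm [12.7 60.2 44.9] x- arm [-12.9  60.   45.7]
top rock 208 ctr [ -1.5 123.   20.2] rng [54.8 35.7 15.3] mean [ -0.7 123.3  20. ] x+ arm [ 17.9 123.1  22.7] x- arm [-17.6 123.2  18. ]
top plate 474 [[-26.7, -109.7, 1.1], [25.4, 33.7, 6.6]]
  slope z 1 -0.36
  slope z -1 -0.45
top rocker 173 [[-28.7, 110.8, 12.0], [24.2, 141.5, 27.9]]
    -35 15 [-28.2 125.1  17. ]
    -25 33 [-19.8 125.7  19.1]
    -15 35 [ -9.6 125.7  17.6]
    -5 27 [  0.6 126.   20.1]
    5 26 [  9.6 125.2  22. ]
    15 35 [ 20.2 125.8  25.4]
    25 2 [ 25.2 128.2  23.8]
side far 22 ctr [  0.8 -76.8  41.2] rng [44.1 14.9 22.2] mean [  2.3 -77.3  42.7] x+ arm [ 19.5 -76.8  40.9] x- arm [-18.5 -77.8  44.7]
side near 23 ctr [-0.6 10.  42.2] rng [44.  17.6 15.6] mean [-4.2 11.  42.7] x+ arm [18.9 10.9 42.7] x- arm [-19.   11.   42.7]
side block 52 ctr [ 0.4 63.9 45.1] rng [36.8 22.6  9.7] mean [ 0.8 65.6 44.8] x+ arm [14.1 65.6 45. ] x- arm [-12.7  65.3  45. ]
side rock 152 ctr [  2.1 132.1  20.9] rng [59.3 38.1 16.7] mean [  2.4 131.9  19.2] x+ arm [ 19.5 132.6  20.9] x- arm [-17.7 130.7  17.5]
side plate 156 [[-24.2, -106.0, 1.5], [29.7, 36.4, 6.6]]
  slope z 1 -0.23
  slope z -1 -0.13
side rocker 129 [[-26.3, 109.7, 9.4], [32.7, 146.6, 29.3]]
    -35 6 [-26.4 127.9  18.2]
    -25 21 [-20.1 129.2  18. ]
    -15 23 [ -9.7 129.9  18.2]
    -5 18 [ -0.2 130.2  19. ]
    5 22 [ 10.1 130.5  22.6]
    15 20 [ 20.5 130.7  24.5]
    25 17 [ 28.1 122.2  18. ]
    35 1 [ 37.2 155.6  16.5]
```

```bash
cat >> h.py <<'E'
O=c0-0.3*x-37.5*y+29.7*n
qb=quat(rowM([0,0,-1],-np.cross([0,0,1],[0.981,-0.196,0])))
qc=quat(rowM(-n,-x))
L=lambda v:[float(a) for a in v]
E
python3 - <<'E'
from h import *
print("O",O.round(1),"tip",r.tip_reach)
hov=r.ik(L(O+125*n),qc); print("hov",hov, "low",r.ik(L(O+5*n),qc))
mid=np.array([482,-250,0.])
r.set_gripper(0.75)
r.line_to(L(mid+[0,0,80])); print(r.line_to(L(mid+[0,0,26]),feed=60,until_force=8))
r.set_gripper(0.0); s=read_state(); print("w",s["gripper_width"],s["tool_pos"],s["contact_force"])
r.line_to(L(mid+[0,0,330]),feed=150); s=read_state(); print("w",s["gripper_width"],s["contact_force"],s["time"])
p,W=cloud("top"); cv2.imwrite("pics/lift.png",p)
E
```

```text
O [601.7 118.8 106.6] tip 22.0
hov [-0.94126719  0.21051848  0.90455696  2.19078349 -0.82132396  0.49518474
 -2.05363259] low [-0.30822959  0.40862439  0.13642928  2.13808736 -1.00414452  0.23236751
 -1.89184834]
False
w 0.3762653234291557 [ 482.26867499 -249.91946766   26.58541739] [-0.64348637  0.86819932  4.95879992]
w 0.3771016764188754 [ 0.96496187 -0.2732828  -3.51537294] 10.5167
```

```bash
python3 - <<'E'
from h import *
r.goto(L(O+125*n),qc); s=read_state(); print(np.round(s["joint_positions"],2),s["gripper_width"],s["time"])
for h in(100,75,50,25,5): 
    j=r.ik(L(O+h*n),qc); print(h,None if j is None else np.round(j,2))
for cam in("top","side"):
    p,W=cloud(cam); D=W-O; D=np.stack([D@x,D@y,D@n],-1)
    k=(abs(D[...,0])<35)&(abs(D[...,1])<140)&(abs(D[...,2]-119)<40); np.savez(f"{cam}2.npz",p=p,D=D)
    Q=D[k]; C=p[k].astype(int).sum(1)
    for lo in range(-130,110,10):
        m=(Q[:,1]>=lo)&(Q[:,1]<lo+10)
        if m.sum()>2: print(cam,lo,m.sum(),"x",np.percentile(Q[m,0],[3,97]).round(1),"z",np.percentile(Q[m,2],[3,97]).round(1),"col",C[m].mean().round(), "ymin/max",Q[m,1].min().round(1),Q[m,1].max().round(1))
    if cam=="top": cv2.imwrite("pics/hov.png",cv2.resize(p[80:290,120:400],(800,600)))
E
```

```text
[-0.92  0.21  0.88  2.19 -0.81  0.49 -2.07] 0.3756659021832313 11.9333
100 [-0.85  0.26  0.81  2.19 -0.93  0.47 -1.96]
75 [-0.77  0.31  0.72  2.18 -1.03  0.44 -1.87]
50 [-0.46  0.32  0.33  2.16 -0.92  0.32 -1.98]
25 [-0.31  0.37  0.14  2.15 -0.89  0.25 -2.  ]
5 [-0.31  0.41  0.14  2.14 -1.    0.23 -1.89]
top -120 13 x [-19.4  20.9] z [118.5 141.7] col 212.0 ymin/max -112.5 -110.1
top -110 57 x [-17.7  22. ] z [121.5 142.6] col 60.0 ymin/max -109.9 -100.1
top -100 58 x [-18.8  21.8] z [118.3 142.5] col 46.0 ymin/max -99.7 -90.4
top -90 57 x [-17.1  21.7] z [118.4 144. ] col 44.0 ymin/max -89.7 -80.1
top -80 56 x [-16.5  21.7] z [115.8 144.1] col 46.0 ymin/max -79.8 -70.0
top -70 56 x [-18.6  21.7] z [118.7 143.3] col 111.0 ymin/max -69.9 -60.1
top -60 43 x [-12.   17.3] z [123.  138.5] col 305.0 ymin/max -59.5 -50.2
top -50 43 x [-12.3  17.1] z [123.2 138.4] col 341.0 ymin/max -49.8 -40.1
top -40 38 x [-8.7 18. ] z [123.2 137.7] col 339.0 ymin/max -39.8 -30.1
top -30 25 x [ 0.6 17.1] z [117.8 137.9] col 354.0 ymin/max -29.8 -20.0
top -20 9 x [19.3 29.7] z [116.9 157.9] col 192.0 ymin/
[... 1088 characters left out ...]
[-20.8  33.5] z [116.2 158.8] col 138.0 ymin/max -10.0 -0.3
side 0 84 x [-31.7  31.6] z [111.9 156.9] col 121.0 ymin/max 0.1 9.9
side 10 30 x [-23.3  27.2] z [116.7 155.7] col 212.0 ymin/max 10.1 17.8
side 20 20 x [-11.   18.7] z [124.  139.2] col 479.0 ymin/max 20.4 29.7
side 30 19 x [-5.1 18.3] z [120.9 139.1] col 526.0 ymin/max 30.0 40.0
side 40 17 x [-12.   18.1] z [121.7 140.3] col 439.0 ymin/max 40.2 49.4
side 50 14 x [-11.2  17.7] z [123.3 138.6] col 412.0 ymin/max 50.3 57.2
side 60 22 x [-19.8  21.2] z [126.6 141.6] col 176.0 ymin/max 60.2 69.9
side 70 22 x [-14.4  22.6] z [118.  142.7] col 44.0 ymin/max 70.5 79.5
side 80 89 x [-17.8  22.8] z [102.2 142. ] col 55.0 ymin/max 80.1 88.6
```

View pics/hov.png

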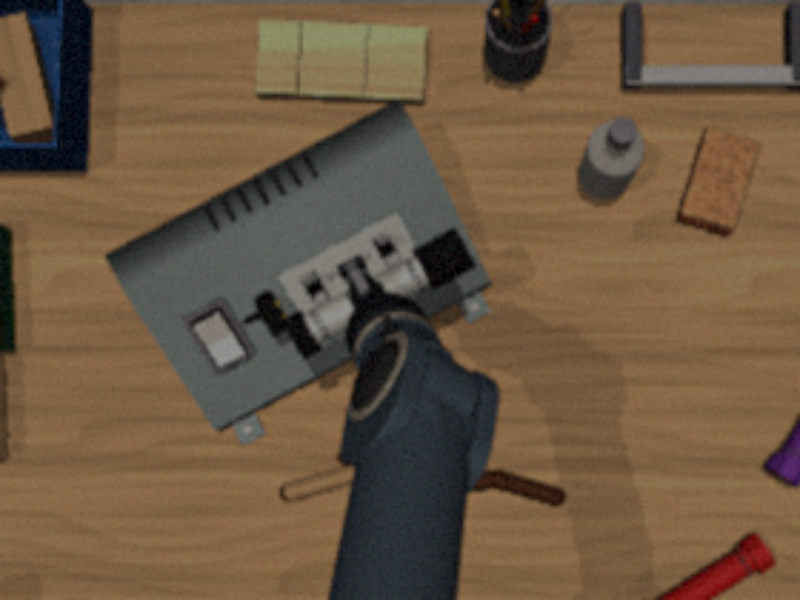

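The torch is held square in both views: its ends are at y −112 and +80.5, so the middle is about −1.5 mm, and its axis is level. Next comes the press into the clips.

```bash
python3 - <<'E'
from h import *
def st(t):
    s=read_state(); P=np.array(s["tool_pos"])-O; print(t,np.round([P@x,P@y,P@n],1),"F n,x,y",np.round([np.array(s["contact_force"])@a for a in(n,x,y)],1),"w",round(s["gripper_width"],3),"t",s["time"],np.round(s["joint_positions"],2)[[0,4,5]])
st("hov")
print(r.line_to(L(O+36*n),feed=60)); st("h36")
print(r.line_to(L(O+4.5*n),feed=25,until_force=38)); st("press"); r.wait(.2); st("settle")
E
```

```text
hov [  0.4  -1.5 125.5] F n,x,y [-2.3 -1.2 -0.1] w 0.378 t 12.0333 [-0.92 -0.81  0.49]
False
h36 [ 0.1 -0.1 36.1] F n,x,y [-2.9 -1.8 -0.3] w 0.376 t 13.6667 [-0.49 -1.03  0.32]
False
press [-0.7 -0.2  5.2] F n,x,y [10.9 -6.   0.8] w 0.375 t 15.075 [-0.32 -1.03  0.24]
settle [-0.7 -0.2  5.2] F n,x,y [11.5 -6.   0.5] w 0.379 t 15.275 [-0.32 -1.03  0.24]
```

```bash
python3 - <<'E'
from h import *
def st(t):
    s=read_state(); P=np.array(s["tool_pos"])-O; print(t,np.round([P@x,P@y,P@n],1),"F n,x,y",np.round([np.array(s["contact_force"])@a for a in(n,x,y)],1),"w",round(s["gripper_width"],3),"t",s["time"])
for h in(4,3,2,1):
    try: f=r.line_to(L(O+h*n),feed=25,until_force=25); st(h)
    except r.Unreachable as e: print(h,"unreach",e); break
    s=read_state()
    if np.array(s["contact_force"])@n>26: break
for cam in("top","side"):
    p,W=cloud(cam); D=W-O; D=np.stack([D@x,D@y,D@n],-1)
    k=(abs(D[...,0])<30)&(abs(D[...,1])<130)&(D[...,2]>-5)&(D[...,2]<45); Q=D[k]
    for lo,hi in((-112,-66),(-60,-40),(-38,-28),(28,38),(40,60),(66,80)):
        m=(Q[:,1]>=lo)&(Q[:,1]<hi)
        if m.sum()>4: print(cam,lo,m.sum(),"x",np.percentile(Q[m,0],[3,97]).round(1),"z",np.percentile(Q[m,2],[90,97]).round(1),"y",Q[m,1].min().round(1),Q[m,1].max().round(1))
E
```

```text
4 [-0.7 -0.2  5.1] F n,x,y [15.6 -6.1  1.8] w 0.377 t 15.525
3 [-0.7 -0.2  5. ] F n,x,y [27.3 -7.6  2.5] w 0.378 t 15.775
top -112 210 x [-19.9  20.6] z [21.8 22.9] y -111.5 -66.1
top -60 88 x [-21.8  20.5] z [18.4 19.6] y -59.3 -40.8
top -38 26 x [-5.1 15.6] z [17.7 18.7] y -37.7 -28.7
top 28 35 x [-15.7  16.9] z [17.9 18. ] y 28.7 37.9
top 40 85 x [-21.8  20.1] z [18.5 19.5] y 40.6 59.2
top 66 68 x [-20.   20.5] z [22.5 23.6] y 66.0 79.9
side -112 11 x [12.3 22.1] z [15.5 20.3] y -108.9 -67.1
side -60 6 x [17.2 24. ] z [22.6 23.9] y -58.6 -41.6
side -38 7 x [-18.9  -9. ] z [12.  12.1] y -36.1 -30.1
side 28 18 x [-10.6  17.1] z [17.7 18.4] y 28.9 38.0
side 40 51 x [-21.1  22.3] z [19.5 22.3] y 40.1 58.7
side 66 34 x [-15.3  21.4] z [23.3 24.4] y 67.2 79.9
```

The tube is on the saddles: its top reads 17–18 mm above the origin at both ends, and the resistance turns stiff. Relax, release, retract, and check.

```bash
python3 - <<'E'
from h import *
r.line_to(L(O-.7*x+5.2*n),feed=25); 
r.set_gripper(0.62); s=read_state(); print(s["gripper_width"],s["time"],np.round(s["contact_force"],1))
r.wait(.3)
print(r.line_to(L(O-.7*x+60*n),feed=60,until_force=15)); print(r.line_to(L(O+130*n),feed=150))
s=read_state(); print(s["time"],np.round(s["joint_positions"],2),np.round(s["contact_force"],1))
for cam in("top","side"):
    p,W=cloud(cam); D=W-O; D=np.stack([D@x,D@y,D@n],-1)
    k=(abs(D[...,0])<30)&(abs(D[...,1])<130)&(D[...,2]>-5)&(D[...,2]<45); Q=D[k]
    for lo,hi in((-112,-66),(-60,-40),(-38,-28),(28,38),(40,60),(66,83)):
        m=(Q[:,1]>=lo)&(Q[:,1]<hi)
        if m.sum()>4: print(cam,lo,m.sum(),"x",np.percentile(Q[m,0],[3,97]).round(1),"z",np.percentile(Q[m,2],[90,97]).round(1),"y",Q[m,1].min().round(1),Q[m,1].max().round(1))
    cv2.imwrite(f"pics/rel_{cam}.png",cv2.resize(p[90:240,150:350] if cam=="top" else p[160:300,190:377],(800,600),interpolation=cv2.INTER_CUBIC))
# switch target
S=O+163*y+14*x
qd=[quat(rowM(-n,-x)),quat(rowM(-n,x)),quat(rowM(-n,y)),quat(rowM(-n,-y)),quat(rowM([0,0,-1],-x)),quat(rowM([0,0,-1],y)),quat(rowM([0,0,-1],-y))]
for i,q in enumerate(qd):
    for h in(60,15,0): 
        j=r.ik(L(S+h*n),q); print(i,h,None if j is None else np.round(j,2))
E
```

```text
0.6227907314567102 16.4583 [-1.2 -0.1  0.4]
False
False
18.4417 [-0.59  0.15  0.48  2.18 -0.61  0.44 -2.27] [0.2 0.5 0. ]
top -112 208 x [-20.2  19.9] z [21.7 23.1] y -111.7 -66.2
top -60 90 x [-23.   20.8] z [18.6 19.7] y -59.6 -40.0
top -38 34 x [-13.7  15. ] z [17.7 18.9] y -37.8 -28.4
top 28 39 x [-16.4  16.8] z [17.9 19.8] y 28.3 38.0
top 40 89 x [-22.5  19.9] z [18.5 19.6] y 40.6 59.9
top 66 72 x [-20.5  19.7] z [21.8 22.7] y 66.5 81.8
side -112 69 x [-18.4  21.5] z [21.5 23.9] y -105.0 -66.5
side -60 37 x [-19.7  21.8] z [20.7 21.5] y -59.7 -40.2
side -38 32 x [-18.7  22.1] z [18.3 21.6] y -37.9 -28.5
side 28 19 x [-17.6  17.6] z [17.2 18.3] y 28.4 37.9
side 40 51 x [-21.6  21.8] z [20.4 22.1] y 40.0 59.8
side 66 41 x [-17.   20.6] z [22.1 23.2] y 66.2 82.8
0 60 [-0.98  0.26  0.51  2.22 -0.55  0.23 -2.65]
0 15 [ 0.36  0.66 -1.18  2.14  1.41  0.64  1.89]
0 0 [ 0.35  0.71 -1.18  2.13  1.47  0.67  1.85]
1 60 [-0.02  0.31 -0.62  2.17  0.77  0.3  -0.76]
1 15 [-0.18  0.38 -0.44  2.17  0.94  0.22 -0.93]
1 0 [-0.18  0.42 -0.44  2.16  1.07  0.22 -1.05]
2 60 [ 0.4   0.51 -1.18  2.15  1.2   0.56  0.47]
2 15 [ 0.36  0.66 -1.18  2.14  1.41  0.64  0.32]
2 0 [ 0.35  0.71 -1.18  2.13  1.47  0.67  0.28]
3 60 [-0.84  0.25  0.33  2.21 -0.33  0.21 -1.3 ]
3 15 [-0.18  0.38 -0.44  2.17  0.94  0.22 -2.5 ]
3 0 [-0.18  0.42 -0.44  2.16  1.07  0.22 -2.62]
4 60 [-1.31  0.63  1.11  1.92 -0.67  1.02 -2.54]
4 15 [-1.18  0.64  0.92  1.9  -0.63  0.93 -2.6 ]
4 0 [-1.17  0.67  0.91  1.89 -0.67  0.92 -2.57]
5 60 [ 0.28  0.69 -1.18  1.84  0.72  1.12  0.91]
5 15 [ 0.25  0.8  -1.18  1.82  0.83  1.12  0.84]
5 0 [ 0.24  0.84 -1.18  1.81  0.87  1.13  0.82]
6 60 [-0.72  0.39  0.23  1.89 -0.11  0.87 -1.5 ]
6 15 [-0.72  0.48  0.24  1.87 -0.15  0.81 -1.47]
6 0 [-0.71  0.5   0.24  1.86 -0.16  0.79 -1.46]
```

View pics/rel_top.png

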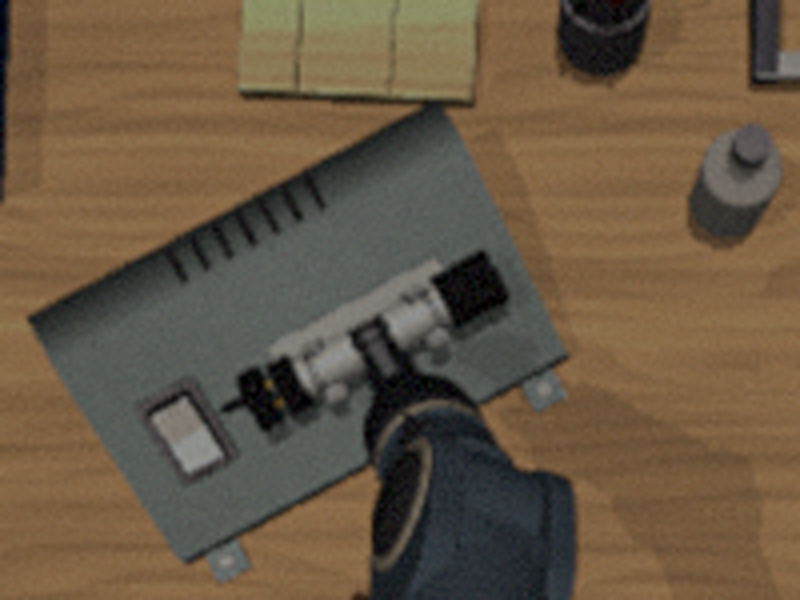

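The torch lies in both clips with its tail at the block and the gripper clear; the switch at (190,435) is still off. Next I press its raised half with shut fingers.

```bash
python3 - <<'E'
from h import *
q=quat(rowM([0,0,-1],-y))
def P(zs): return L(O+10.5*x+164*y+(zs-30)*n+np.array([0,0,22.]))  # tip centre at slope height zs
def st(t):
    s=read_state(); print(t,np.round(s["tool_pos"],1),"F n",np.round(np.array(s["contact_force"])@n,1),"F",np.round(s["contact_force"],1),"t",s["time"])
r.set_gripper(0.0); r.goto(P(90),q); st("above")
r.line_to(P(42),feed=80); st("42")
hit=r.line_to(P(19),feed=25,until_force=14); st("press %s"%hit)
s=np.array(read_state()["tool_pos"]); e=s-[0,0,22]-O; print("tip centre slope z",e@n+30,"x",e@x,"y",e@y)
r.wait(.2); r.line_to(P(90),feed=100)
r.goto(L(np.array(P(90))+[-120,0,150]),q); st("away")
for cam in("top","side"):
    p,W=cloud(cam); D=W-O; D=np.stack([D@x,D@y,D@n],-1); C=p.sum(-1,dtype=int)
    k=(abs(D[...,0])<30)&(abs(D[...,1]-165)<14)&(D[...,2]<15)&(D[...,2]>-30)
    for a in range(-30,30,10):
        m=k&(D[...,0]>=a)&(D[...,0]<a+10); print(cam,a,m.sum(),D[m].mean(0).round(1)+[0,0,30] if m.any() else '')
    cv2.imwrite(f"pics/sw_{cam}.png",cv2.resize(p[90:240,150:350] if cam=="top" else p[160:300,190:377],(400,300),interpolation=cv2.INTER_CUBIC))
cv2.imwrite("pics/sw.png",np.hstack([cv2.imread("pics/sw_top.png"),cv2.imread("pics/sw_side.png")]))
E
```

```text
above [506.5 252.3 186.2] F n 0.3 F [ 0.3 -0.6  0.4] t 19.8417
42 [526.2 264.3 144. ] F n -0.1 F [ 0.1 -0.4 -0.1] t 20.5917
press True [535.2 269.3 127.6] F n 8.1 F [-2.4 -0.9  7.8] t 21.3583
tip centre slope z 22.530656963816565 x 11.804632195434918 y 164.01337762713456
away [386.6 253.3 335.4] F n -0.2 F [ 0.2 -0.3 -0.2] t 23.1833
top -30 19 [-23.6 164.2  26.8]
top -20 27 [-15.4 165.   24.9]
top -10 31 [ -5.6 163.9  21.4]
top 0 29 [  4.9 163.8  18.8]
top 10 28 [ 15.1 164.7  18.3]
top 20 34 [ 25.6 165.1  15.7]
side -30 11 [-23.1 169.6  23.1]
side -20 22 [-14.6 167.7  22.4]
side -10 20 [ -4.1 165.1  20. ]
side 0 16 [  5.9 165.8  18. ]
side 10 18 [ 14.4 164.8  17.4]
side 20 22 [ 26.1 165.4  16.3]
```

View pics/sw.png

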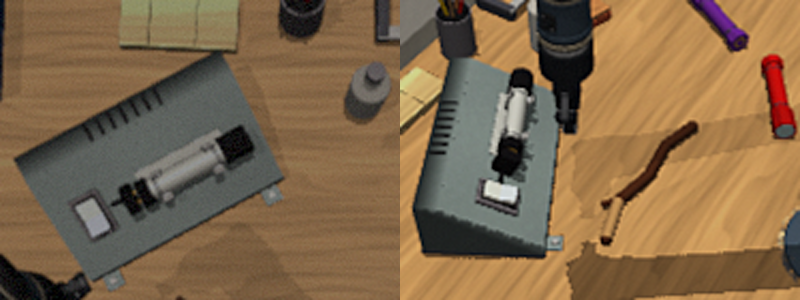

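The rocker has mirrored: its upper half is now flat at 18 mm and its lower half raised to about 25 mm. One last check of the torch, then hand in.

```bash
python3 - <<'E'
from h import *
p,W=cloud("top"); D=W-O; D=np.stack([D@x,D@y,D@n],-1)
k=(abs(D[...,0])<30)&(abs(D[...,1])<130)&(D[...,2]>-5)&(D[...,2]<45); Q=D[k]
for lo,hi in((-114,-66),(-38,38),(66,83)):
    m=(Q[:,1]>=lo)&(Q[:,1]<hi); print(lo,"x",np.percentile(Q[m,0],[3,97]).round(1),"z",np.percentile(Q[m,2],[90,97]).round(1),"y",Q[m,1].min().round(1),Q[m,1].max().round(1))
ticket.close_job(); print(read_state()["time"])
E
```

```text
-114 x [-20.6  20.3] z [22.8 24.3] y -111.5 -66.1
-38 x [-15.1  15.7] z [16.9 18.1] y -38.0 37.9
66 x [-21.2  20. ] z [21.8 24.3] y 66.2 81.7
the job is handed in; nothing more can be done
the job is handed in; nothing more can be done
```

The torch is clipped into the cradle with its tail to the contact block, and the charger is switched on. I handed the job in at about 23 s of the 45 s allowed; no verdict was reported.

- **Torch:** I picked the aluminium one, not the purple or red look-alikes. I pressed it along the cradle's −z until it sat stiffly on the saddles (up to 27 N), then opened the fingers and backed away. The last picture puts the torch's middle within about 1–2 mm of the origin I measured for the cradle. It lies level and is still in place after the switch was pressed.
- **Switch:** I pressed the raised half with shut fingers, stopping at a 14 N force limit. The depth images show the upper half down flat at about 18 mm above the slope. The lower half is now raised to about 25 mm, the mirror image of the off position. There is no direct reading of the switch angle, so "fully on" rests on these images.
- **Disagreement between cameras:** the side camera read the clips, contact block and switch about 4–5 mm further along y than the top camera did. I relied mainly on the top camera, and both the fit and the press worked.
- **Not measured:** I did not measure the bystanders' positions. I touched none of them on purpose and saw no sign of movement in the pictures.

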